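# Shut the spice box and push the drawer home

## Robot

A 6-joint arm with a two-finger parallel gripper is mounted at the origin on the work surface. World frame = base frame: x ahead of the robot, y to its left, z up, the work surface at z = 0. Lengths are in m, angles in rad, forces in N, time in s.
With the tool pointing down it reaches from about 0.35 to 0.875 m from the base axis. Payload 4.2 kg.
Tool frame: the origin (TCP) lies at the very end of the fingers, on their centre line; the grasp point (between the pads) lies 19 mm behind it; z points along the fingers, y is the line along which they close (so a half turn about z gives the same grasp; the last joint's range is limited). The gripper opens to 85 mm and grips with 20 to 120 N. Pads are 22 mm wide; open, the fingers measure 114 mm over their backs; the gripper's body (76 mm by 85 mm) begins 54 mm behind the grasp point. The pads swing forward as they close: fully open they stand 13 mm farther back than shut.
Start: joints at [-0.841, 0.385, 0.008, 0, -1.194, -0.259], TCP at [0.284, -0.557, 0.231] pointing down, gripper open.
Joint ranges: [-3.14, 3.14], [-1.21, 2.06], [-1.07, 1.41], [-3.16, 2.05], [-2.99, -0.16], [-3.1, 3.1]. Speed limits (rad/s): [2.79, 2.79, 3.14, 3.14, 3.14, 3.14].

## Interface

Orientations are given as [roll, pitch, yaw] about the fixed x, y, z axes, in that order (R = Rz(yaw) Ry(pitch) Rx(roll)).
In Python, from station import env, imaging gives the robot as it stands. Calls block until the motion is done:
- env.move_to(position, orientation): joint-space move of the TCP to a pose.
- env.servo_line(position, frame=None, vel=0.15, until_force=None): straight line of the TCP; frame=None keeps the orientation; vel is the mean speed in m/s. With until_force (N) it stops when the force on the tool has changed by that much, and returns True; else False.
- env.move_j(angles): joint-space move.
- env.open_jaws() and env.close(newtons=None): open the fingers fully, or close them until they stop; newtons is the grip in N (None keeps the last).
- env.dwell(seconds).
- env.inverse_kinematics(position, orientation): joint angles nearest the present ones, or None.
- env.get_obs(): the state.
- imaging.get_image(name): name is "scene" or "top" or "wrist"; returns the picture (400x640x3 uint8, red, green, blue); there is no depth.
- imaging.camera_params(name): a dict with "mtx" (3x3 intrinsics, pixels), "rvec" (rotation vector, rad) and "tvec" (3), from world to camera coordinates, as OpenCV has them. Camera axes: x right, y down, z forward; pixel columns grow to the right and rows downward; lengths in m; the calibration is good to about 2 mm. A picture is of the moment at which its call begins: read the wrist's pose just before it. camera_params takes no time and is no camera call; for the wrist camera it gives the pose at the moment of the call.
A pose or a line that the arm cannot do raises env.IKError and nothing moves.
- env.finish_job(): hands the job in; it is judged then, once.
The state is a dict: "t": time; "joint_positions": joint angles; "qd": joint speeds; "joint_torque": joint torques, N m; "tool_pos": TCP position; "eef_rot": TCP orientation; "contact_force": force on the tool from outside, world axes, zero at the start; "moment": the same for the moment, N m; "opening": finger opening in m; "grip_force": force on a finger pad.
Only numpy, scipy, OpenCV 4.12 (cv2) and the standard library are available. Lean on these libraries where they do the work, as an engineer would, in place of code of your own. Each camera call takes 0.05 s, during which the arm holds its last target. There are 200 camera calls.

## Task

The masala dabba in the half-open drawer has been left with its hinged lid standing up. With the fingertips, gently push the lid down until it is fully shut, and after that push the drawer fully home without slamming it. Do not lift anything or tip anything over, and leave the tumbler and the pickle jar on the table where they stand.

Things in the scene. Friction and masses are not known exactly. Their poses are not given: they have to be found in the camera images.
- unit: White drawer unit, 360 deep (x), 540 wide, 130 high, fixed on the table; a wooden spice shelf stands on the rear 130 of its top, to 235 high, the rest of the top is bare. Origin: middle of its front face at table height. Its x axis is level and points into the unit, the way the drawer is pushed shut; z up.
- drawer (a joint): Opening of the aluminium drawer along the unit's -x, m: 0 = fully home (panel against the unit's face, a firm stop), starts 0.19 to 0.24, most 0.26. About 4 N of friction; stays where left; no catch. Front panel 12 thick, 530 wide, 8 to 113 above the table; inside floor 18 above the table, side walls to 70 above it, inside 480 wide.
- drawer_lip (a point): Middle of the outer edge of the drawer's finger lip: a folded ledge 180 wide, 8 thick, standing out 16 from the panel towards the robot, 103 to 111 above the table. Moves with the drawer; with the drawer home it is 28 in front of the unit's face. Axes as the unit's.
- dabba: Round steel masala dabba (spice box) holding seven small cups, 120 across, 55 high without the lid, about 0.85 kg (hidden variation) and loose on the drawer's floor. Origin: centre of its underside. The hinge lies on its +y side; its axes turn with its yaw; z up.
- lid (a joint): Angle of the dabba's lid, rad: 0 = fully shut (flat on the rim), 1.57 = upright, starts 1.2 to 1.75, most 1.9. Stiff hinge (about 0.11 N m): the lid stays at whatever angle it is left and must be pushed all the way. Steel disc 124 across, 10 thick, 0.1 kg, no knob; the hinge axis is 2 outside its edge, in the plane of its underside.
- lid_hinge (a point): Point on the lid's hinge axis, 64 from the dabba's centre line along the dabba's +y and 55 above its underside. The point turns with the lid: its -y axis points from the hinge along the lid to its free edge, its z axis is the normal of the lid's outer (top) face; its x axis is along the hinge.
- lid_top (a point): Centre of the lid's outer (top) face; moves with the lid. Axes as at lid_hinge. With the lid shut it is 65 above the dabba's underside, over the dabba's centre.
- katoris: Set of three nested steel katoris (bowls), 88 across, 54 high, loose in the drawer beside the dabba. Origin: centre of the underside.
- coffee_filter: Small upright steel coffee filter, a closed cylinder 60 across and 83 high, loose in the drawer on the dabba's other side from the katoris (the two swap sides). Origin: centre of the underside.
- rolling_pin: Short wooden rolling pin, 200 long, 32 thick, lying front to back along the drawer's left (+y) wall. Origin: under its middle as placed.
- clip: Yellow plastic clip, 60 x 22 x 12 high, lying on the drawer's floor, near the unit's front face. Origin: centre of the underside.
- tumbler: Open steel tumbler, 72 across, 100 high, standing on the table to the left of the drawer. Origin: centre of the underside.
- pickle_jar: Amber glass jar with a steel cap, 80 across, 120 high, standing on the table to the right of the drawer. Origin: centre of the underside.
There are look-alikes about, which are no part of the job. What is shaped like the katoris but blue or pink is not meant.

How it is judged:
By the outcome, as a careful person would: the job done as asked, in the order asked, and still so for the second after the job is handed in, with the robot touching nothing.
It also fails if it takes over 51 s, if anything falls off the work surface, if the arm or the gripper's body presses on something with over 40 N, if the wrist force passes 120 N, or if a joint passes its speed limit or range.

## Working session

There is one attempt and no reset: what is moved stays moved. The work goes in short steps, each a Python script; the robot and the scene stay as the last script left them, time stands still between calls to the robot, and variables do not carry over. Pictures are saved under pics/ and viewed, at most 10 in all, crops included, and the job is handed in when it is done.

```bash
mkdir -p pics
python3 - <<'E'
from station import env, imaging
import cv2,numpy as np
for n in ["scene","top"]:
    im=imaging.get_image(n); cv2.imwrite(f"pics/{n}0.png",im[:,:,::-1])
    p=imaging.camera_params(n); R=cv2.Rodrigues(p["rvec"])[0]; print(n,p["mtx"].round(1).tolist(),(-R.T@p["tvec"].ravel()).round(3),R[2].round(2))
E
```

```text
scene [[444.9, 0.0, 320.6], [0.0, 444.9, 200.1], [0.0, 0.0, 1.0]] [1.289 0.084 1.38 ] [-0.5  -0.04 -0.86]
top [[397.7, 0.0, 319.5], [0.0, 397.7, 195.6], [0.0, 0.0, 1.0]] [0.47  0.021 1.39 ] [ 0.07 -0.   -1.  ]
```

View pics/scene0.png

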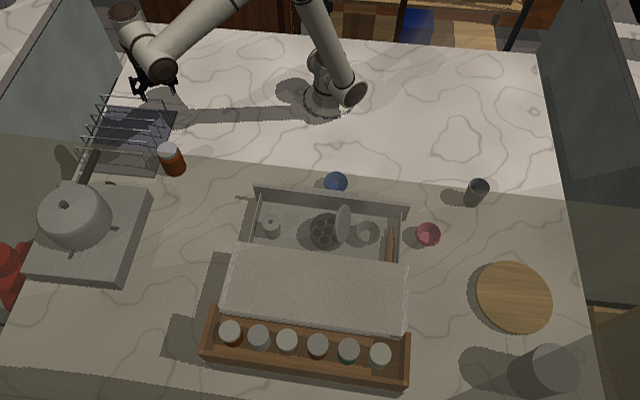

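View pics/top0.png

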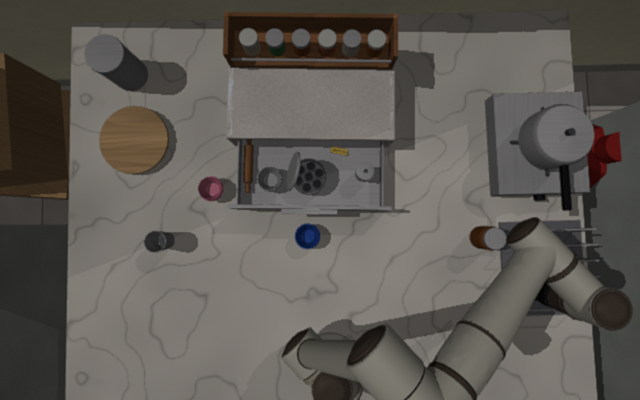

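The top view shows the drawer front at about row 209, the dabba at (310,177), the lid standing at about (292,172), the katoris at (270,180), the filter at (366,174) and the blue decoy at (308,236). I'll zoom in on both views.

```bash
cat > h.py <<'E'
import cv2,numpy as np
from station import env, imaging
def ray(n,px):
    p=imaging.camera_params(n); R=cv2.Rodrigues(p["rvec"])[0]; c=-R.T@np.ravel(p["tvec"])
    u=cv2.undistortPoints(np.float64([[px]]),p["mtx"],None).ravel()
    d=R.T@np.array([u[0],u[1],1]); return c,d/np.linalg.norm(d)
def plane(n,px,z):
    c,d=ray(n,px); return c+d*(z-c[2])/d[2]
def two(n1,p1,n2,p2):
    c,d=ray(n1,p1);e,f=ray(n2,p2)
    s=np.linalg.lstsq(np.c_[d,-f],e-c,rcond=None)[0]; a=c+d*s[0];b=e+f*s[1]
    return (a+b)/2,np.linalg.norm(a-b)
E
python3 - <<'E'
from h import *
def crop(src,dst,x0,y0,w,h,k):
    im=cv2.imread(src)[y0:y0+h,x0:x0+w]
    im=cv2.resize(im,None,fx=k,fy=k,interpolation=cv2.INTER_CUBIC)
    im=np.clip(255*(im/255.)**.6,0,255).astype(np.uint8)
    for x in range(0,w,20): cv2.putText(im,str(x0+x),(x*k,8),0,.33,(0,0,255),1); cv2.line(im,(x*k,8),(x*k,14),(0,0,255))
    for y in range(0,h,20): cv2.putText(im,str(y0+y),(0,y*k+4),0,.33,(0,0,255),1); cv2.line(im,(24,y*k),(30,y*k),(0,0,255))
    cv2.imwrite(dst,im)
crop("pics/top0.png","pics/topc.png",225,130,190,95,4)
crop("pics/scene0.png","pics/scenec.png",230,165,200,95,4)
E
```

```text
(no output)
```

View pics/topc.png

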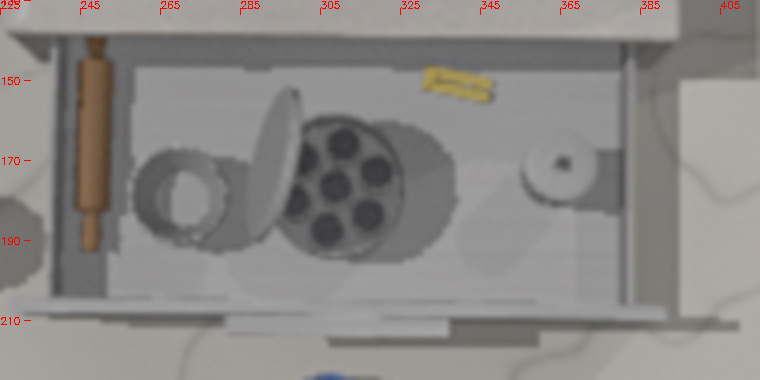

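View pics/scenec.png

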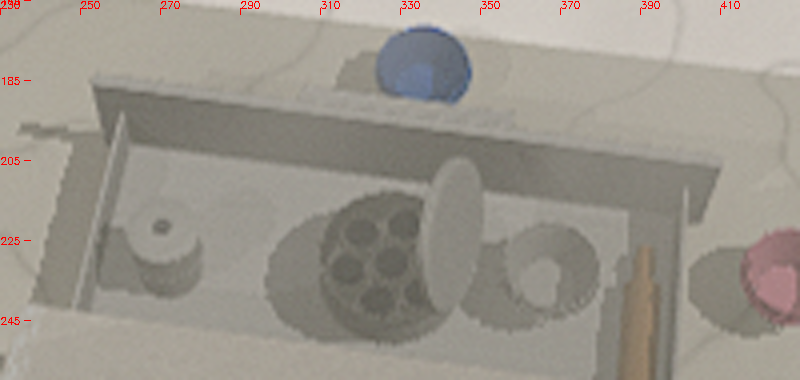

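Run:
```python
from h import *
r=lambda a:np.round(a,4)
print("dabba rim c",r(plane("top",(305.5,176.5),.073)),"cup2view",two("top",(307,176.3),"scene",(327.3,231)))
print("lid centre2v",two("top",(292.7,171.3),"scene",(342.5,223.5)))
print("lid near",two("top",(289,189.5),"scene",(343.5,204.5)),"far",two("top",(297,152.5),"scene",(339.5,243)))
print("lip",[r(plane("top",p,.107)) for p in [(281,213.5),(337,213.5)]])
print("panel top 2v L,R",two("top",(228,208),"scene",(409.5,207)),two("top",(390,208),"scene",(253,187)))
print("unit face edge",[r(plane("top",p,.13)) for p in [(229,138.5),(394,139.5)]])
print("katori",r(plane("top",(270,179),.072)),"filter",r(plane("top",(365,171),.101)),"bowl",r(plane("top",(308,236),.05)))
for z in (.2,): print(env.inverse_kinematics([.63,.08,z],[3.14159,0,0]))
print(env.get_obs()["eef_rot"])
```

```text
dabba rim c [0.6285 0.0627 0.073 ] cup2view (array([0.63169249, 0.05751839, 0.05127937]), np.float64(0.001523100862088206))
lid centre2v (array([0.63933731, 0.10244261, 0.12993064]), np.float64(0.0023686777197635105))
lid near (array([0.58028828, 0.1070342 , 0.14919761]), np.float64(0.011678140525791506)) far (array([0.70173666, 0.09335619, 0.11630837]), np.float64(0.012958239025228396))
lip [array([0.5066, 0.1434, 0.107 ]), array([ 0.5018, -0.037 ,  0.107 ])]
panel top 2v L,R (array([0.5297899 , 0.32093643, 0.08494544]), np.float64(0.0037225019977661033)) (array([ 0.51526125, -0.20973925,  0.09490094]), np.float64(0.0017379606383438177))
unit face edge [array([0.7508, 0.3032, 0.13  ]), array([ 0.7334, -0.2258,  0.13  ])]
katori [0.6234 0.1811 0.072 ] filter [ 0.638  -0.1327  0.101 ] bowl [0.4304 0.0599 0.05  ]
[ 3.80673537e-01  4.23542365e-01 -1.18085807e-02  2.71707327e-06
 -1.13544637e+00  1.19012164e+00]
[ 3.13956469e+00 -1.46753242e-04 -2.67093981e+00]
```

```bash
cat > lid.py <<'E'
from h import *
C=np.array([.630,.061,.073]); a=-.2
Y=np.array([-np.sin(a),np.cos(a),0]); Z=np.array([0,0,1.])
H=C+.064*Y; O=[np.pi,0,a-np.pi/2]
def tcp(th,r=.1,gap=0):  # fingertip corner on the outer face, finger half width 11 mm
    n=np.sin(th)*Y+np.cos(th)*Z
    return H+r*(-np.cos(th)*Y+np.sin(th)*Z)+(.010+gap)*n+.011*Y
E
python3 - <<'E'
from lid import *
env.close(20)
p=tcp(1.3,gap=.035); env.move_to([p[0],p[1],.32],O)
env.servo_line(p,vel=.15)
cv2.imwrite("pics/pre.png",cv2.resize(imaging.get_image("scene")[140:270,220:440,::-1],None,fx=3,fy=3))
cv2.imwrite("pics/prew.png",imaging.get_image("wrist")[:,:,::-1])
o=env.get_obs();print(o["t"],o["tool_pos"],o["contact_force"],p,o["opening"])
E
```

```text
4.8583 [0.64883587 0.15099114 0.18279393] [-0.39836833  0.19122035  0.07762179] [0.64820014 0.15078413 0.18139327] 0.00032775165683786094
```

View pics/pre.png

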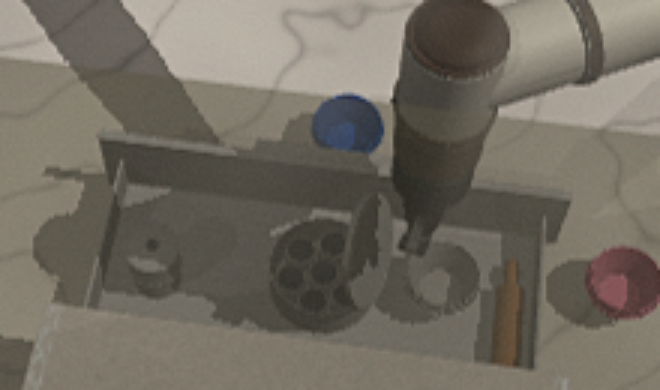

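View pics/prew.png

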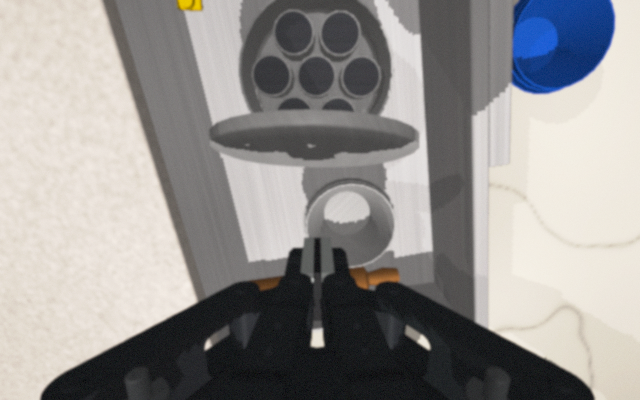

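The wrist view shows the fingertips at (317,240), lined up with the middle of the lid at (314,135). The hinge runs level across the image, so the yaw is right. Next I push along the arc.

Run:
```python
from lid import *
for th in [1.2,1.0,.8,.6,.4,.25,.12,.06]:
    s=env.servo_line(tcp(th),vel=.06,until_force=9)
    o=env.get_obs();print(th,s,round(o["t"],2),o["tool_pos"].round(4),o["contact_force"].round(2))
    if s: break
else:
    s=env.servo_line(tcp(0)-[0,0,.012],vel=.03,until_force=9)
    o=env.get_obs();print(s,o["t"],o["tool_pos"],tcp(0),o["contact_force"])
```

```text
1.2 False 5.76 [0.6397 0.1082 0.1699] [-0.7  0.6 -0.2]
1.0 False 6.24 [0.6355 0.0892 0.1623] [0.29 0.29 0.89]
0.8 False 6.72 [0.6322 0.0728 0.1513] [-0.12  0.56  0.48]
0.6 False 7.21 [0.6293 0.0587 0.1372] [-0.43  0.62 -0.57]
0.4 False 7.69 [0.627  0.0477 0.1206] [-0.83  0.12  0.29]
0.25 False 8.09 [0.6257 0.0417 0.1068] [-0.46  0.44  0.77]
0.12 False 8.46 [0.625  0.0382 0.0942] [0.05 0.57 0.17]
0.06 False 8.71 [0.6249 0.0372 0.0885] [ 0.01 -0.12  0.36]
True 9.075 [0.62606292 0.03702011 0.0830328 ] [0.62503327 0.03649834 0.083     ] [-0.97215045  0.12345423  5.08777803]
```

Run:
```python
from lid import *
p=env.get_obs()["tool_pos"]
print(env.servo_line(p-[0,0,.008],vel=.02,until_force=10))
o=env.get_obs();print(o["t"],o["tool_pos"],o["contact_force"])
env.servo_line([p[0],p[1]+.06,.27],vel=.15)
w=imaging.get_image("wrist");t=imaging.get_image("scene")
cv2.imwrite("pics/post.png",np.vstack([cv2.resize(w,(480,300)),cv2.resize(t[150:270,230:422],(480,300))])[:,:,::-1])
```

```text
True
9.2917 [0.62639557 0.03701037 0.08308811] [-0.70881285 -0.5843264   3.98776466]
```

View pics/post.png

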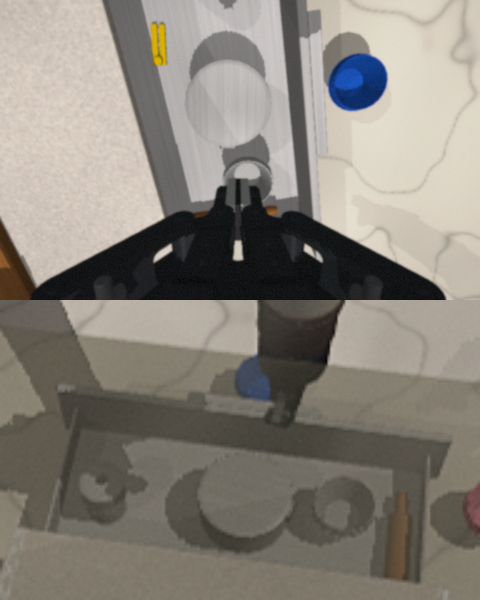

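The lid lies flat on the dabba, nothing else moved, and the tip height matches the shut height of 83 mm under load. Now the drawer.

Run:
```python
from h import *
O=[np.pi,0,-.03]; X=np.array([np.cos(.03),-np.sin(.03),0])
L=np.array([.5042,.0545,.096]); p=L-.041*X
def rep(s):
    o=env.get_obs();print(s,round(o["t"],2),o["tool_pos"].round(4),o["contact_force"].round(2));return o["tool_pos"]
env.move_to([p[0],p[1],.25],O); env.servo_line(p,vel=.15); rep("down")
s=env.servo_line(p+.05*X,vel=.03,until_force=3); q=rep(s)
s=env.servo_line(q+.19*X,vel=.06,until_force=20); q=rep(s)
```

```text
down 13.52 [0.4639 0.056  0.0967] [ 0.81 -0.06  0.09]
True 14.54 [0.4933 0.0546 0.0953] [ 0.73  0.25 -0.57]
False 17.87 [0.683  0.0491 0.0951] [-4.54 -2.92 -2.56]
```

Run:
```python
from h import *
X=np.array([np.cos(.03),-np.sin(.03),0])
def rep(s):
    o=env.get_obs();print(s,round(o["t"],2),o["tool_pos"].round(4),o["contact_force"].round(2));return o["tool_pos"]
q=rep(0); s=env.servo_line(q+.045*X,vel=.025,until_force=14); q=rep(s)
s=env.servo_line(q+.012*X,vel=.015,until_force=14); q=rep(s)
env.servo_line(q-.06*X,vel=.1); env.servo_line(q-.06*X+[0,0,.1]); rep("off")
env.move_to([.40,-.25,.3],[np.pi,0,-.8])
w=imaging.get_image("top")
cv2.imwrite("pics/end.png",cv2.resize(w[60:260,140:520],None,fx=2,fy=2)[:,:,::-1])
```

```text
0 17.87 [0.683  0.0491 0.0951] [-4.54 -2.92 -2.56]
True 18.91 [0.7045 0.048  0.0943] [-0.29 -0.34 -0.28]
True 19.56 [0.7041 0.0471 0.0918] [-0.1   0.74  0.01]
off 21.12 [0.6435 0.0488 0.1906] [-1.2   0.97 -0.84]
```

View pics/end.png

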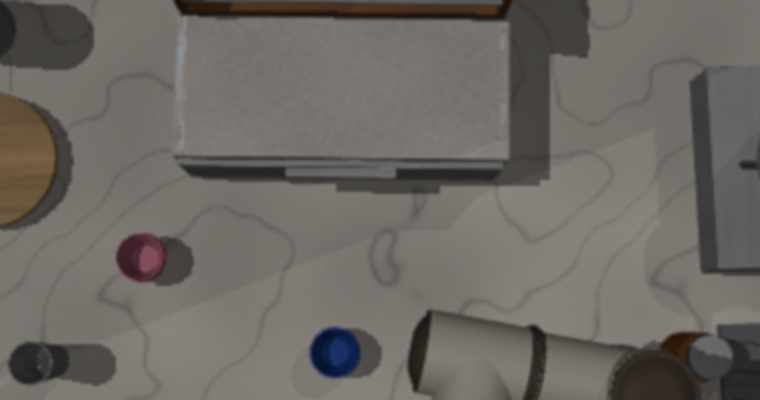

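Run:
```python
from h import *
l=plane("top",(310,149),.107); f=plane("top",(310,138.8),.13); print(l,f,f[0]-l[0])
print(env.get_obs()["contact_force"].round(1)); env.finish_job()
```

```text
[0.71417061 0.04473498 0.107     ] [0.74286415 0.04347307 0.13      ] 0.028693540701722586
[ 0.4  0.6 -0.6]
the job is handed in; nothing more can be done
```

The lid is shut (tip met the rim at the shut height, 83 mm) and the drawer is home (lip measures 28.7 mm in front of the unit's face, 28 when home). The tumbler and pickle jar still stand on the table, and the job was handed in at about 23 s of the 51 s limit.

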